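# Cap the powder port and hold the dryer hood at its balance point

### The job

Close the open round port on the deck of the white powder dryer with the orange cap from the draining stand, rim down, level and fully home, and keep the hood shut until that is done. Then lift the dryer's sprung hood a few degrees past its balance point without letting it spring wide open, bring it back down and hold it still just below the balance point, within about ten degrees of it, so that a colleague can look inside. Finish while still holding the hood in the gripper, with the cap left in the port and the other things on the bench not pushed about.

Things in the scene. Friction and masses are not known exactly. Their poses are not given: they have to be found in the camera images.
- dryer: White bench-top powder dryer with a blue foot band, fixed to the bench. Origin: centre of the chamber's underside, on the bench; x = from its front (handle side) to its back (hinge side), y = to its left, z up. Chamber 170 (x) x 200 (y) mm, hood top 114 mm above the bench. On its +y side a deck 170 x 130 mm, y = 102 to 232 mm, top 80 mm above the bench, with the port in it.
- port (a point): Centre of the floor of the round port recess in the deck, ringed in orange; same axes as the dryer, at (-15, 167, 68) mm in its frame. Recess 60 mm across, 12 mm deep (mouth at 80 mm above the bench), 2 mm chamfer.
- hood_hinge (a point): Middle of the hood's hinge axis, at the back of the chamber, at (85, 0, 105) mm in the dryer's frame; the hinge runs along the dryer's y axis.
- hood (a joint): Angle of the hood, rad: 0 shut (level), grows as the front rises, stop at 1.5. Framed clear lid 175 x 200 x 18 mm, 0.9 kg, with a spring that carries part of its weight. Balance point at 0.95 rad (54 degrees; the red mark of the scale on the hood's right, -y, side; green marks just below it): below it the hood falls shut by itself, above it the spring carries it on open. Lifting takes about 1.3 N at the bar at first and nearly nothing near balance; friction is slight.
- hood_bar (a point): Middle of the blue round bar handle across the hood's front, 12 mm thick, 130 mm long along the dryer's y axis, 225 mm from the hinge axis and level with it when shut (105 mm above the bench); two dark arms at 60 mm either side of the middle carry it; free gap to the hood's front edge 44 mm. The bar turns with the hood: it lies at hinge + 225 mm x (-cos angle along the dryer's x, sin angle up).
- port_cap: Orange cap: round shell 56 mm across and 16 mm high, hollow underneath (the rim is its open lower edge), with a plain round grip 18 mm thick rising 30 mm from the middle of its top; 46 mm high in all, about 90 g. Origin: centre of the rim's lower edge; z = along the grip, from rim to knob. It starts leaning on the stand, its z axis tilted 22 degrees from vertical towards the stand's -x. Seated in the port its origin is at the port point.
- stand: Small fixed draining stand, base 100 x 100 mm; origin: centre of its underside. An aluminium plate 90 x 90 mm slopes 22 degrees, facing its -x and up, with two steel pins, 11 mm high, at the low side that keep the cap from sliding. The plate's centre, where the cap's origin rests, is 45 mm above the bench over the stand's origin.
- spare_cap: Grey spare cap, same form but 72 mm across, too large for the port: leave it. Origin: centre of its underside.
- beaker: Glass beaker, 68 mm across, 90 mm high. Leave it. Origin: centre of its underside.
- amber_bottle: Amber bottle with black cap, 68 mm across, 140 mm high. Leave it. Origin: centre of its underside.
- clear_bottle: Clear bottle with blue cap, 68 mm across, 140 mm high. Leave it. Origin: centre of its underside.
- weigh_dish: White weighing dish, 80 mm across, 30 mm high. Leave it. Origin: centre of its underside.
- spatula: Spatula lying on the bench, 180 mm long along its x. Leave it. Origin: under its middle.

How it is judged:
By the outcome, as a careful person would: the job done as asked, in the order asked, and still so for the second after the job is handed in, while the arm keeps its last pose, push and grip.
It also fails if it takes over 72 s, if anything falls off the work surface, if the arm or the gripper's body presses on something with over 40 N, if the wrist force passes 120 N, or if a joint passes its speed limit or range.

### The arm

A 6-joint arm with a two-finger parallel gripper is mounted at the origin on the work surface. World frame = base frame: x ahead of the robot, y to its left, z up, the work surface at z = 0. Lengths are in m, angles in degrees, forces in N, time in s.
With the tool pointing down it reaches from about 0.275 to 0.85 m from the base axis. Payload 5.2 kg.
Tool frame: the origin (TCP) lies at the centre of the arm's flange, where the gripper is bolted on; the fingertips stand 173 mm ahead of it and the grasp point (between the pads) lies 155 mm ahead of it; y points along the fingers, z is the direction in which the jaws open and shut, and the axes are right-handed (so a half turn about y gives the same grasp; the last joint's range is limited). The gripper opens to 85 mm and grips with 20 to 120 N. Pads are 22 mm wide; open, the fingers measure 114 mm over their backs; the gripper's body (76 mm by 85 mm) begins 54 mm behind the grasp point. The pads swing forward as they close: fully open they stand 13 mm farther back than shut.
Start: joints at [-75.676, 14.817, 87.949, -0, 77.235, -11.62], TCP at [0.241, -0.495, 0.405] pointing down, gripper open.
Joint ranges: [-179.93, 179.93], [-52.35, 119.4], [10.71, 147.94], [-69.91, 249.91], [12.55, 155.21], [-178.61, 178.61]. Speed limits (degrees/s): [147.25, 147.25, 180, 180, 180, 180].

### API

Orientations are given as a 3x3 rotation matrix whose columns are the frame's x, y, z axes.
In Python, from bench import monitor, capture, env, nets gives the robot as it stands.
- The arm moves only by the tool send_rows, never from a script. Its argument "moves" is a list of rows, each a list of 5 numbers: the opening, from 0 (shut) to 1 (fully open), then the shift along the world's x, y, z scaled (see below), then the turn about the world's z scaled (see below). In form: [[claw, dx, dy, dz, spin], ...]. A call has exactly 10 rows; each row is the pose to reach, as a shift and turn from the pose measured when the call began; what a row does not reach only later rows make up. The controller multiplies each number of a shift by 0.1 m and each number of a turn by 0.5 rad. A row lasts 1/8 s, in which the tool goes at most 62.5 mm and 10.7 degrees, less where a joint would pass 70% of its speed; a pose out of reach is approached as far as the arm can. A call with a number of a shift or a turn outside -1 to 1 is refused whole. A call with a gripper value outside its range is refused whole. The fingers move at their own pace and stop on an object; "force" is the grip in N (left out, the last holds). Time passes only in rows, so rows that repeat a pose let the fingers close, or fill a call up. It gives the time, the measured TCP pose, the force and the opening at its end, in the units of the state.
- monitor.state(): the state, without advancing time (a new reading comes with each control period).
- capture(name): name is "scene" or "side" or "wrist"; returns a dict with "image" (400x640x3 uint8, red, green, blue), "range_z" (400x640 float32, m along the optical axis (not along the pixel's ray), 0 where there is no reading), "vfov" (degrees; the focal length in pixels is half the picture's height over the tangent of half this angle, whatever the lens; pixels are square), "cx", "cy" (the principal point, pixels), "extrinsics" (4x4, takes a point from camera to world coordinates). Camera axes: x right, y down, z forward; pixel columns grow to the right and rows downward; lengths in m; the calibration is good to about 2 mm. A picture is of the moment at which its call begins.
- env.close_job(): hands the job in, once; it reports no verdict.
Trained networks look in a picture, given as the dict that the camera call returned (one of the last four; its "shot" number tells which), for a name from the list of things; names that differ only in an ending like _2 or _b are one class to them, and where a whole thing is asked for, a point or a joint stands for the part that bears it (a point fixed in the world has none). Each returns a list of dicts, best first, with "conf" (0 to 1); they miss things now and then, are a little off and sometimes report something else, mostly with a low value. They report only what shows in the picture. A call takes as long as a camera call.
- nets.cut_out(picture, target): "mask" (400x640 bool, what is visible of it) and "pixel" ([column, row] in pixels, amid what is visible of it).
- nets.place_of(picture, target): "pixel" ([column, row] in pixels: a listed point, or the origin of a listed thing).
The state is a dict: "time_s": time; "qpos": joint angles; "qd": joint speeds; "joint_torque": joint torques, N m; "ee_pos": TCP position; "tool_rot": TCP orientation; "ft_force": force on the tool from outside, world axes, zero at the start; "wrist_torque": the same for the moment, N m; "grip_width": finger opening in m.
Only numpy, scipy, OpenCV 4.12 (cv2) and the standard library are available. Lean on these libraries where they do the work, as an engineer would, in place of code of your own. Each camera call takes 0.05 s, during which the arm holds its last target. There are 200 camera calls.

## Working session

There is one attempt and no reset: what is moved stays moved. The work goes in short steps, Python scripts to look and compute and a tool call to move; the robot and the scene stay as the last step left them, time stands still between calls to the robot, and variables do not carry over. Pictures are saved under pics/ and viewed, about 8 in all and at most 12, crops included, and the job is handed in when it is done.

Besides the shell and the picture viewer there is one more tool, called after "Call:" as name([rows], argument=value, ...), one row to a line, values as JSON. send_rows: Moves the arm, as the interface text tells. Shifts and turns lie within -1 to 1; 1 stands for 0.1 m of shift or 0.5 rad of turn. Its arguments: {"type":"object","properties":{"moves":{"type":"array"},"force":{"type":"number"}},"required":["moves"]}

```bash
ls; mkdir -p pics; cat > h.py <<'E'
import numpy as np, cv2
from bench import monitor, capture, env, nets
np.set_printoptions(precision=4,suppress=True)
def K(p): return 200/np.tan(np.radians(p["vfov"])/2)
def world(p,u,v,z=None):
    """pixel -> world by depth, or at world height z"""
    E=np.array(p["extrinsics"]);f=K(p)
    d=np.array([(u-p["cx"])/f,(v-p["cy"])/f,1.0]); r=E[:3,:3]@d
    if z is None:
        s=float(p["range_z"][int(round(v)),int(round(u))])
    else: s=(z-E[2,3])/r[2]
    return E[:3,3]+s*r
def cloud(p,m):
    v,u=np.nonzero(m&(p["range_z"]>0)); z=p["range_z"][v,u]; f=K(p); E=np.array(p["extrinsics"])
    return np.c_[(u-p["cx"])*z/f,(v-p["cy"])*z/f,z]@E[:3,:3].T+E[:3,3]
def proj(p,X):
    E=np.array(p["extrinsics"]); c=(np.array(X)-E[:3,3])@E[:3,:3]; f=K(p)
    return c[0]/c[2]*f+p["cx"],c[1]/c[2]*f+p["cy"]
def save(n,p): cv2.imwrite("pics/"+n,cv2.cvtColor(p["image"],cv2.COLOR_RGB2BGR))
E
python3 - <<'E'
from h import *
s=monitor.state();print(s["ee_pos"],s["tool_rot"],s["ft_force"],s["grip_width"],s["time_s"])
for c in("scene","side"):
    p=capture(c);save(c+"1.png",p);print(c,p["extrinsics"],p["vfov"])
    for t in("port","hood_bar","hood_hinge","dryer","port_cap","stand"):
        for d in nets.place_of(p,t)[:1]:
            print(t,d["conf"],d["pixel"],world(p,*d["pixel"]))
    for t in ("dryer","port_cap","spare_cap","beaker","amber_bottle","clear_bottle","weigh_dish"):
        for d in nets.cut_out(p,t)[:1]:
            X=cloud(p,d["mask"]);print("mask",t,d["conf"],np.median(X,0),X.min(0),X.max(0))
E
```

```text
pics
[ 0.2406 -0.4943  0.4039] [[-0.8992 -0.0005  0.4375]
 [-0.4375  0.0018 -0.8992]
 [-0.0004 -1.     -0.0018]] [ 0.0823 -0.3841  0.0734] 0.08531220176914013 0.0
scene [[-0.0114  0.7864 -0.6177  1.2775]
 [ 0.9999  0.0041 -0.0132 -0.016 ]
 [-0.0079 -0.6178 -0.7863  0.9971]
 [ 0.      0.      0.      1.    ]] 50.80578120471488
port 0.77 [434.0, 215.8] [0.6109 0.2611 0.0684]
hood_bar 0.59 [377.4, 167.4] [0.4721 0.1136 0.1089]
hood_hinge 0.71 [371.6, 231.1] [0.6913 0.0847 0.1134]
dryer 0.76 [369.7, 229.6] [0.6876 0.08   0.1146]
port_cap 0.75 [245.4, 218.1] [ 0.6214 -0.2487  0.0682]
stand 0.6 [246.3, 225.1] [ 0.6362 -0.2462  0.0564]
mask dryer 0.77 [0.6505 0.144  0.0849] [ 0.3461 -0.0299 -0.005 ] [0.7349 0.3464 0.198 ]
mask port_cap 0.56 [ 0.6061 -0.2531  0.0632] [ 0.52   -0.2905 -0.0029] [ 0.6322 -0.2267  0.0897]
mask spare_cap 0.68 [0.5584 0.4511 0.0153] [ 0.4999  0.4195 -0.0043] [0.5881 0.5009 0.049 ]
mask beaker 0.94 [0.475  0.4083 0.0626] [ 0.349   0.3767 -0.0045] [0.5003 0.4696 0.0935]
mask amber_bottle 0.76 [ 0.578  -0.4928  0.0833] [ 0.4292 -0.596  -0.0003] [ 0.5966 -0.4688  0.14
[... 535 characters left out ...]
27.0] [0.5266 0.1502 0.1154]
port_cap 0.51 [355.5, 164.6] [ 0.602  -0.2239  0.0547]
stand 0.69 [363.2, 170.9] [ 0.5738 -0.2347  0.0375]
mask dryer 0.98 [0.5841 0.174  0.0842] [ 0.4478 -0.1349 -0.0059] [0.7922 0.3409 0.1932]
mask port_cap 0.59 [ 0.5927 -0.2462  0.0609] [ 0.5721 -0.2781  0.0406] [ 0.6253 -0.2231  0.093 ]
mask spare_cap 0.9 [0.5408 0.4616 0.0161] [ 0.5109  0.4253 -0.0038] [0.5927 0.4952 0.0491]
mask beaker 0.72 [0.4732 0.4122 0.0575] [ 0.4272  0.3627 -0.0066] [0.5396 0.4465 0.0944]
mask amber_bottle 0.44 [ 0.564  -0.4734  0.08  ] [ 0.5477 -0.4997  0.0069] [ 0.5805 -0.4646  0.1432]
mask weigh_dish 0.69 [ 0.5894 -0.2268  0.0298] [ 0.5426 -0.3208 -0.0045] [ 0.6864 -0.1929  0.0714]
```

View pics/scene1.png

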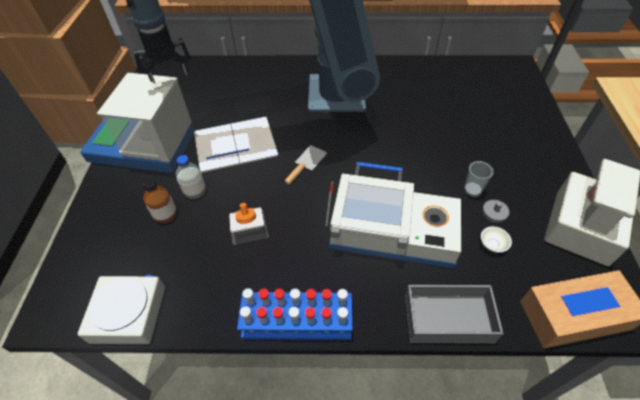

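View pics/side1.png

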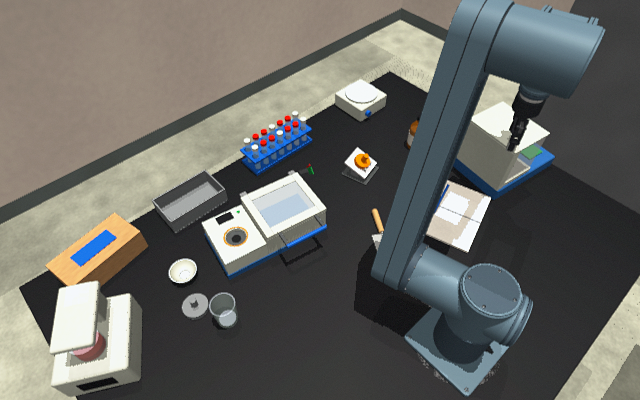

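The scene view shows the dryer with its handle towards the robot and the port at about (435,215). The cap is on the stand at (246,215). The side view shows the same with the bar free, the port at (235,238) and the cap at (361,160).

```bash
python3 - <<'E'
from h import *
p=capture("wrist");print(np.array(p["extrinsics"]),p["vfov"],p["cx"],p["cy"])
p=capture("scene")
m=nets.cut_out(p,"dryer")[0]["mask"]
X=cloud(p,m)
for lo,hi in((.076,.086),(.108,.12)):
    Y=X[(X[:,2]>lo)&(X[:,2]<hi)];r=cv2.minAreaRect((Y[:,:2]*1000).astype(np.float32));print(lo,len(Y),r)
im=p["image"].astype(int)
# bar blue pixels
b=(im[...,2]>im[...,0]+50)&(im[...,2]>100)
Y=cloud(p,b);Y=Y[(abs(Y[:,0]-.46)<.06)&(abs(Y[:,1]-.12)<.12)&(Y[:,2]>.08)];print("bar",len(Y),Y.mean(0));print(cv2.minAreaRect((Y[:,:2]*1000).astype(np.float32)))
o=(im[...,0]>150)&(im[...,2]<80)&(im[...,1]<160)
Y=cloud(p,o);Y=Y[np.hypot(Y[:,0]-.61,Y[:,1]+.25)<.07];print("cap",len(Y));
for a in range(3,10): 
    Z=Y[(Y[:,2]>=a*.01)&(Y[:,2]<a*.01+.01)]
    if len(Z):print(a,len(Z),Z.mean(0))
s=capture("side")
im=s["image"].astype(int);o=(im[...,0]>150)&(im[...,2]<80)&(im[...,1]<160)
Y=cloud(s,o);Y=Y[np.hypot(Y[:,0]-.61,Y[:,1]+.25)<.07];print("cap side",len(Y));
for a in range(3,10): 
    Z=Y[(Y[:,2]>=a*.01)&(Y[:,2]<a*.01+.01)]
    if len(Z):print(a,len(Z),Z.mean(0))
E
```

```text
[[ 0.4387 -0.8651 -0.2431  0.3028]
 [-0.8987 -0.4222 -0.1189 -0.4637]
 [ 0.0002  0.2707 -0.9627  0.3728]
 [ 0.      0.      0.      1.    ]] 58.137454094561996 313.2697438269413 190.78522892231308
0.076 2364 ((625.9307861328125, 157.66522216796875), (328.2771301269531, 190.53330993652344), 80.2364730834961)
0.108 4160 ((586.2190551757812, 95.82217407226562), (199.72982788085938, 249.75997924804688), 79.84911346435547)
bar 148 [0.4697 0.1187 0.1091]
((469.3497314453125, 116.28673553466797), (128.17616271972656, 12.212212562561035), 80.24313354492188)
cap 237
4 1 [ 0.577  -0.2501  0.0495]
5 48 [ 0.5946 -0.254   0.0559]
6 133 [ 0.6154 -0.2508  0.0646]
7 22 [ 0.6025 -0.2548  0.074 ]
8 28 [ 0.5947 -0.2563  0.0859]
9 5 [ 0.5969 -0.2591  0.0909]
cap side 88
4 5 [ 0.5773 -0.2559  0.0492]
5 36 [ 0.5895 -0.2489  0.0544]
6 30 [ 0.6068 -0.2472  0.0649]
7 6 [ 0.6049 -0.2527  0.0739]
8 11 [ 0.5876 -0.2542  0.0854]
```

Call:
send_rows([
  [1,0.1,0.08,0,0.08],
  [1,0.3,0.2,0,0.25],
  [1,0.5,0.35,0,0.4],
  [1,0.7,0.5,0,0.55],
  [1,0.9,0.6,0,0.7],
  [1,1,0.7,0,0.8],
  [1,1,0.7,0,0.8],
  [1,1,0.7,0,0.8],
  [1,1,0.7,0,0.8],
  [1,1,0.7,0,0.8],
], force=30)

```text
time_s: 2.85
ee_pos: [0.3402, -0.425, 0.4047]
tool_rot: [[-0.659, -0.0, 0.752], [-0.752, -0.0, -0.659], [0.0, -1.0, -0.0]]
ft_force: [-0.0, 0.6, 0.2]
grip_width: 0.0854
```

Call:
send_rows([
  [1,0.2,0.15,0,0.1],
  [1,0.4,0.3,0,0.25],
  [1,0.6,0.4,0,0.4],
  [1,0.8,0.5,0,0.55],
  [1,1,0.6,0,0.7],
  [1,1,0.7,0,0.8],
  [1,1,0.7,0,0.8],
  [1,1,0.7,0,0.8],
  [1,1,0.7,0,0.8],
  [1,1,0.7,0,0.8],
])

```text
time_s: 4.1
ee_pos: [0.4399, -0.3554, 0.4047]
tool_rot: [[-0.315, -0.0, 0.949], [-0.949, -0.0, -0.315], [0.0, -1.0, -0.0]]
ft_force: [-0.1, -0.0, 0.1]
grip_width: 0.0856
```

Call:
send_rows([
  [1,0.2,0.15,0,0.1],
  [1,0.4,0.3,0,0.2],
  [1,0.6,0.45,0,0.3],
  [1,0.8,0.6,0,0.4],
  [1,1,0.75,0,0.5],
  [1,1,0.85,0,0.6],
  [1,1,0.95,0,0.65],
  [1,1,0.95,0,0.65],
  [1,1,0.95,0,0.65],
  [1,1,0.95,0,0.65],
])

```text
time_s: 5.35
ee_pos: [0.5397, -0.2609, 0.4048]
tool_rot: [[0.004, 0.0, 1.0], [-1.0, -0.0, 0.004], [0.0, -1.0, 0.0]]
ft_force: [0.5, -0.3, -0.3]
grip_width: 0.0854
```

Call:
send_rows([
  [1,0.2,0,-0.2,0],
  [1,0.4,0,-0.4,0],
  [1,0.55,0,-0.6,0],
  [1,0.55,0,-0.7,0],
  [1,0.55,0,-0.8,0],
  [1,0.55,0,-0.8,0],
  [1,0.55,0,-0.8,0],
  [1,0.55,0,-0.8,0],
  [1,0.55,0,-0.8,0],
  [1,0.55,0,-0.8,0],
])

```text
time_s: 6.6
ee_pos: [0.5947, -0.2609, 0.3251]
tool_rot: [[0.004, 0.0, 1.0], [-1.0, -0.001, 0.004], [0.001, -1.0, 0.0]]
ft_force: [0.5, 0.1, -0.3]
grip_width: 0.0854
```

```bash
python3 - <<'E'
from h import *
print(monitor.state()["ee_pos"])
p=capture("wrist");save("w1.png",p)
im=p["image"].astype(int);o=(im[...,0]>120)&(im[...,2]<90)&(im[...,1]<160)&(im[...,0]>im[...,1]+30)
Y=cloud(p,o);Y=Y[np.hypot(Y[:,0]-.6,Y[:,1]+.25)<.07]
for a in range(8,20): 
    Z=Y[(Y[:,2]>=a*.005)&(Y[:,2]<a*.005+.005)]
    if len(Z):print(a*5,len(Z),Z.mean(0),Z.min(0),Z.max(0))
T=Y[Y[:,2]>.082];T=T
c=T.mean(0);u,s,v=np.linalg.svd(T-c);print("top",len(T),c,s,v)
# plate plane
al=cloud(p,(p["range_z"]>0)&~o);al=al[(np.abs(al[:,0]-.61)<.055)&(np.abs(al[:,1]+.25)<.055)&(al[:,2]>.02)&(al[:,2]<.07)]
c=np.median(al,0);u,s,v=np.linalg.svd(al-c,full_matrices=False);print("plate",len(al),c,s,v)
d=nets.place_of(p,"port_cap");print(d[:1] and (d[0],world(p,*d[0]["pixel"],z=.045)))
E
```

```text
[ 0.5947 -0.2609  0.3251]
45 91 [ 0.5773 -0.2563  0.0491] [ 0.5748 -0.2644  0.0473] [ 0.5984 -0.2265  0.05  ]
50 513 [ 0.5855 -0.2475  0.0526] [ 0.5757 -0.281   0.0501] [ 0.6205 -0.2255  0.055 ]
55 951 [ 0.6005 -0.2494  0.0578] [ 0.5837 -0.2811  0.055 ] [ 0.6306 -0.2261  0.06  ]
60 1486 [ 0.6103 -0.2492  0.0626] [ 0.5912 -0.2788  0.06  ] [ 0.6294 -0.2267  0.065 ]
65 906 [ 0.6173 -0.2483  0.0668] [ 0.59   -0.2712  0.065 ] [ 0.6275 -0.2293  0.07  ]
70 105 [ 0.5996 -0.2506  0.0724] [ 0.5876 -0.2605  0.0701] [ 0.6049 -0.2465  0.0749]
75 125 [ 0.5978 -0.2512  0.0775] [ 0.5865 -0.2624  0.075 ] [ 0.6028 -0.2472  0.0799]
80 219 [ 0.5906 -0.2546  0.0834] [ 0.5818 -0.2655  0.0801] [ 0.6014 -0.2477  0.085 ]
85 504 [ 0.5916 -0.2559  0.0871] [ 0.5843 -0.2654  0.085 ] [ 0.5995 -0.2482  0.09  ]
90 2 [ 0.5949 -0.2557  0.0901] [ 0.594  -0.2594  0.09  ] [ 0.5958 -0.2519  0.0901]
top 684 [ 0.591  -0.2558  0.0863] [0.1246 0.1151 0.0433] [[ 0.8736  0.4671  0.1363]
 [-0.4571  0.8839 -0.0994]
 [-0.1669  0.0245  0.9857]]
plate 9546 [ 0.6197 -0.237   0.0512] [2.986  2.9333 0.2738] [[-0.7191 -0.6137 -0.326 ]
 [-0.603   0.7842 -0.1464]
 [-0.3455 -0.0913  0.934 ]]
({'pixel': [325.6, 176.2], 'conf': 0.67}, array([ 0.6041, -0.2507,  0.045 ]))
```

View pics/w1.png

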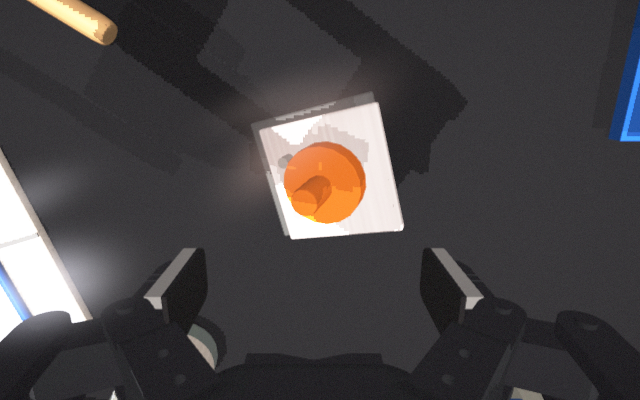

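The wrist view shows the cap on the stand at about (325,182). Its knob leans left to (308,195), and the plate edges are turned about 12–15°. The plate normal and cap points agree on a stand yaw of about 14°, with the cap origin near (0.609, -0.251, 0.045). I'll grip with the jaws in the tilt plane, so that closing them levels the cap.

Call:
send_rows([
  [1,0.01,0.03,-0.1,0.2],
  [1,0.01,0.06,-0.2,0.4],
  [1,0.01,0.06,-0.35,0.49],
  [1,0.01,0.06,-0.5,0.49],
  [1,0.01,0.06,-0.6,0.49],
  [1,0.01,0.06,-0.7,0.49],
  [1,0.01,0.06,-0.75,0.49],
  [1,0.01,0.06,-0.79,0.49],
  [1,0.01,0.06,-0.79,0.49],
  [1,0.01,0.06,-0.79,0.49],
])

```text
time_s: 7.95
ee_pos: [0.5958, -0.255, 0.2463]
tool_rot: [[0.246, 0.001, 0.969], [-0.969, -0.001, 0.246], [0.001, -1.0, 0.001]]
ft_force: [-0.4, -0.7, -0.0]
grip_width: 0.0855
```

Call:
send_rows([
  [0.6,0,0,0,0],
  [0.45,0,0,0,0],
  [0.3,0,0,0,0],
  [0.3,0,0,0,0],
  [0.2,0,0,0,0],
  [0.1,0,0,0,0],
  [0,0,0,0,0],
  [0,0,0,0,0],
  [0,0,0,0,0],
  [0,0,0,0,0],
], force=20)

```text
time_s: 9.2
ee_pos: [0.5932, -0.2559, 0.2468]
tool_rot: [[0.246, -0.007, 0.969], [-0.969, -0.001, 0.246], [-0.0, -1.0, -0.007]]
ft_force: [-13.6, -2.2, 9.8]
grip_width: 0.0204
```

```bash
python3 - <<'E'
from h import *
s=monitor.state();print(s["ee_pos"],s["ft_force"],s["wrist_torque"],s["grip_width"])
p=capture("wrist");save("w2.png",p)
E
```

```text
[ 0.5932 -0.2559  0.2468] [-13.6289  -2.2236   9.8364] [-0.5569  2.4199  0.0338] 0.02044502946008267
```

View pics/w2.png

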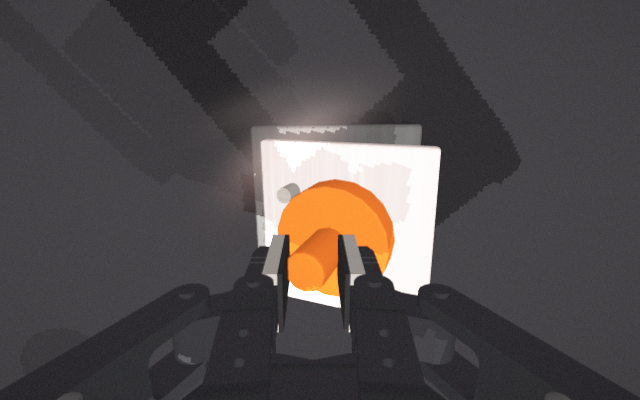

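The knob is between the pads at (315,262) with a width of 20.4 mm, and the cap is partly squared up against the plate. I'll lift slowly with the jaws shut and raise the force once it is free.

Call:
send_rows([
  [0,0,0,0.04,0],
  [0,0,0,0.08,0],
  [0,0,0,0.12,0],
  [0,0,0,0.16,0],
  [0,0,0,0.2,0],
  [0,0,0,0.26,0],
  [0,0,0,0.34,0],
  [0,0,0,0.45,0],
  [0,0,0,0.45,0],
  [0,0,0,0.45,0],
], force=30)

```text
time_s: 10.5
ee_pos: [0.5931, -0.2558, 0.2918]
tool_rot: [[0.246, -0.006, 0.969], [-0.969, -0.002, 0.246], [-0.0, -1.0, -0.007]]
ft_force: [-0.2, 1.1, -1.3]
grip_width: 0.0187
```

```bash
python3 - <<'E'
from h import *
s=monitor.state();print(s["ee_pos"],s["ft_force"],s["wrist_torque"],s["grip_width"])
p=capture("wrist");save("w3.png",p)
im=p["image"].astype(int);o=(im[...,0]>120)&(im[...,2]<90)&(im[...,1]<160)&(im[...,0]>im[...,1]+30)
Y=cloud(p,o);e=s["ee_pos"];R=np.array(s["tool_rot"])
L=(Y-e)@R  # x across, y along fingers, z jaw
L=L[(np.abs(L[:,2])<.05)&(np.abs(L[:,0])<.05)]
h=np.histogram(L[:,1],bins=np.arange(.13,.23,.004));print(h)
S=L[L[:,1]>L[:,1].min()+.024];c=np.median(S,0)
S=S[np.abs(S[:,1]-c[1])<.006];c=S.mean(0);u,q,v=np.linalg.svd(S-c,full_matrices=False);print("shell top",len(S),c,q,v[2],S.min(0),S.max(0))
E
```

```text
[ 0.5931 -0.2558  0.2918] [-0.1938  1.1421 -1.327 ] [-0.0395 -0.0613 -0.0157] 0.018741265199014367
(array([   0,    0,    0,    1,    5,    6,   20,  963,  484,  230,  178,
        115,  478, 1372, 1349, 1332,  890,   80,    7,    0,    0,    0,
          0,    0]), array([0.13 , 0.134, 0.138, 0.142, 0.146, 0.15 , 0.154, 0.158, 0.162,
       0.166, 0.17 , 0.174, 0.178, 0.182, 0.186, 0.19 , 0.194, 0.198,
       0.202, 0.206, 0.21 , 0.214, 0.218, 0.222, 0.226]))
shell top 4049 [-0.0146  0.1881  0.0126] [0.7294 0.4905 0.1418] [-0.0597 -0.971  -0.2314] [-0.0279  0.1822 -0.0113] [0.0282 0.1941 0.0379]
```

View pics/w3.png

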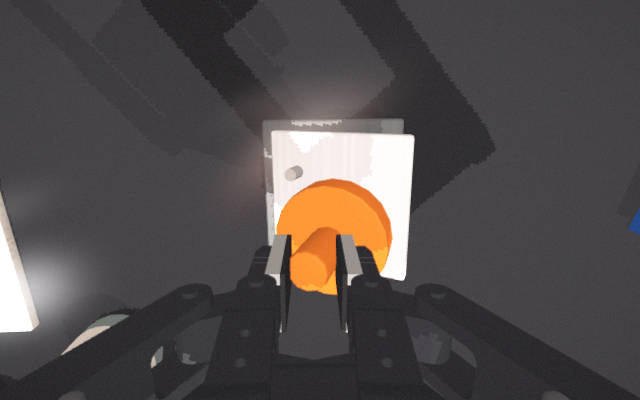

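The knob at (312,265) is off the shell centre (334,237), so the cap is held still tilted by about 13°. I'll set it on the free bench in front of the stand so that it drops level, then regrip it lower.

Call:
send_rows([
  [0,-0.1,0,0,0],
  [0,-0.25,0,0,0],
  [0,-0.4,0,0,0],
  [0,-0.55,0,0,0],
  [0,-0.7,0,0,0],
  [0,-0.85,0,0,0],
  [0,-1,0,0,0],
  [0,-1,0,0,0],
  [0,-1,0,0,0],
  [0,-1,0,0,0],
])

```text
time_s: 11.8
ee_pos: [0.4935, -0.2559, 0.2916]
tool_rot: [[0.247, -0.006, 0.969], [-0.969, -0.001, 0.247], [-0.0, -1.0, -0.007]]
ft_force: [-0.1, 0.5, -1.3]
grip_width: 0.0171
```

Call:
send_rows([
  [0,-0.1,0,-0.1,0],
  [0,-0.1,0,-0.25,0],
  [0,-0.1,0,-0.4,0],
  [0,-0.1,0,-0.55,0],
  [0,-0.1,0,-0.65,0],
  [0,-0.1,0,-0.72,0],
  [0,-0.1,0,-0.77,0],
  [0,-0.1,0,-0.8,0],
  [0,-0.1,0,-0.83,0],
  [0,-0.1,0,-0.85,0],
])

```text
time_s: 13.05
ee_pos: [0.485, -0.2564, 0.2086]
tool_rot: [[0.246, -0.001, 0.969], [-0.969, -0.004, 0.246], [0.004, -1.0, -0.002]]
ft_force: [4.2, 2.8, 12.4]
grip_width: 0.0164
```

Call:
send_rows([
  [0,0,0,-0.02,0],
  [0,0,0,-0.03,0],
  [0,0,0,-0.03,0],
  [0.3,0,0,-0.02,0],
  [0.5,0,0,0,0],
  [0.6,0,0,0.05,0],
  [0.6,0,0,0.15,0],
  [0.6,0,0,0.3,0],
  [0.6,0,0,0.3,0],
  [0.6,0,0,0.3,0],
])

```text
time_s: 14.3
ee_pos: [0.4849, -0.2563, 0.2388]
tool_rot: [[0.246, -0.001, 0.969], [-0.969, -0.004, 0.246], [0.004, -1.0, -0.002]]
ft_force: [-0.0, 1.0, -0.4]
grip_width: 0.0513
```

```bash
python3 - <<'E'
from h import *
s=monitor.state();print(s["ee_pos"],s["ft_force"],s["grip_width"])
p=capture("wrist");save("w4.png",p)
im=p["image"].astype(int);o=(im[...,0]>120)&(im[...,2]<90)&(im[...,1]<160)&(im[...,0]>im[...,1]+30)
Y=cloud(p,o);Y=Y[(np.abs(Y[:,0]-.485)<.07)&(np.abs(Y[:,1]+.256)<.07)]
print(np.histogram(Y[:,2],bins=np.arange(0,.06,.004)))
for lo,hi in((.012,.02),(.042,.05)):
    S=Y[(Y[:,2]>lo)&(Y[:,2]<hi)]
    if len(S)>20:
        (c,r)=cv2.minEnclosingCircle((S[:,:2]*1000).astype(np.float32));print(len(S),S.mean(0),c,r)
E
```

```text
[ 0.4849 -0.2563  0.2388] [-0.0478  0.962  -0.3544] 0.051343149647623335
(array([   1,    0,    0, 4982,  194,    5,    4,    3,    4,    4,  134,
        762,    0,    0]), array([0.   , 0.004, 0.008, 0.012, 0.016, 0.02 , 0.024, 0.028, 0.032,
       0.036, 0.04 , 0.044, 0.048, 0.052, 0.056]))
5176 [ 0.4892 -0.2518  0.0149] (489.31402587890625, -256.5602111816406) 27.80298614501953
894 [ 0.4892 -0.2561  0.0447] (489.2694396972656, -256.1991271972656) 8.835826873779297
```

View pics/w4.png

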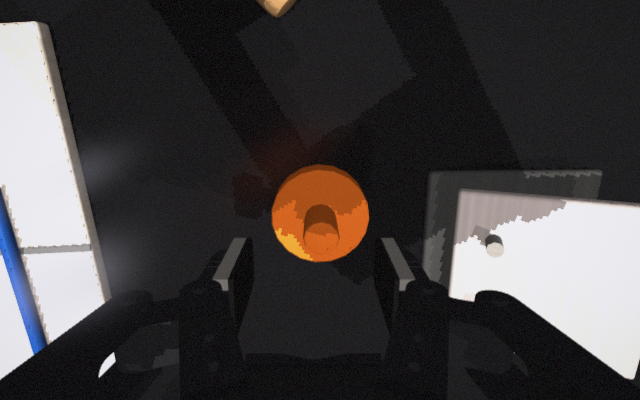

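The cap now stands level on the bench at (320,213), with the knob centred over the shell. I'll regrip it deeper.

Call:
send_rows([
  [0.6,0.045,0,-0.1,0],
  [0.6,0.045,0,-0.2,0],
  [0.6,0.045,0,-0.3,0],
  [0.6,0.045,0,-0.4,0],
  [0.6,0.045,0,-0.47,0],
  [0.4,0.045,0,-0.47,0],
  [0.2,0.045,0,-0.47,0],
  [0,0.045,0,-0.47,0],
  [0,0.045,0,-0.47,0],
  [0,0.045,0,-0.47,0],
], force=40)

```text
time_s: 15.6
ee_pos: [0.4895, -0.2563, 0.1918]
tool_rot: [[0.246, -0.001, 0.969], [-0.969, -0.004, 0.246], [0.004, -1.0, -0.002]]
ft_force: [-0.1, -0.3, 1.2]
grip_width: 0.0164
```

Call:
send_rows([
  [0,0,0,0,0],
  [0,0,0,0.1,0],
  [0,0,0,0.25,-0.1],
  [0,0,0,0.4,-0.2],
  [0,0,0,0.55,-0.3],
  [0,0,0,0.7,-0.4],
  [0,0,0,0.85,-0.5],
  [0,0,0,1,-0.6],
  [0,0,0,1,-0.7],
  [0,0,0,1,-0.7],
])

```text
time_s: 16.85
ee_pos: [0.4894, -0.2563, 0.2925]
tool_rot: [[-0.101, -0.002, 0.995], [-0.995, -0.004, -0.101], [0.004, -1.0, -0.001]]
ft_force: [0.5, 0.2, -1.0]
grip_width: 0.0167
```

```bash
python3 - <<'E'
from h import *
s=monitor.state();print(s["ee_pos"],s["ft_force"],s["grip_width"])
p=capture("wrist");save("w5.png",p)
im=p["image"].astype(int);o=(im[...,0]>120)&(im[...,2]<90)&(im[...,1]<160)&(im[...,0]>im[...,1]+30)
e=np.array(s["ee_pos"]);R=np.array(s["tool_rot"]);L=(cloud(p,o)-e)@R
L=L[(np.abs(L[:,2])<.05)&(np.abs(L[:,0])<.05)&(L[:,1]>.1)&(L[:,1]<.22)]
print(L[:,1].min(),np.histogram(L[:,1],bins=np.arange(.13,.2,.004)))
S=L[L[:,1]>L[:,1].min()+.022];c=np.median(S,0);S=S[np.abs(S[:,1]-c[1])<.005]
c=S.mean(0);v=np.linalg.svd(S-c,full_matrices=False)[2];print(len(S),c,v[2],cv2.minEnclosingCircle((S[:,[0,2]]*1000).astype(np.float32)))
E
```

```text
[ 0.4894 -0.2563  0.2925] [ 0.511   0.1929 -1.0155] 0.01668717815302429
0.14524024129251828 (array([   0,    0,    0,   44, 1491,    1,    4,    1,    3,    2,    5,
       4579,  185,    0,    0,    0,    0]), array([0.13 , 0.134, 0.138, 0.142, 0.146, 0.15 , 0.154, 0.158, 0.162,
       0.166, 0.17 , 0.174, 0.178, 0.182, 0.186, 0.19 , 0.194, 0.198]))
4768 [-0.0147  0.1769  0.0006] [-0.003   1.      0.0021] ((-0.5354723930358887, 0.5567651391029358), 28.119142532348633)
```

Call:
send_rows([
  [0,0,0.1,0.3,-0.05],
  [0,0,0.2,0.6,-0.1],
  [0,0,0.4,0.8,-0.15],
  [0,0.05,0.6,1,-0.15],
  [0,0.1,0.8,1,-0.15],
  [0,0.15,1,1,-0.15],
  [0,0.2,1,1,-0.15],
  [0,0.2,1,1,-0.15],
  [0,0.2,1,1,-0.15],
  [0,0.2,1,1,-0.15],
])

```text
time_s: 18.15
ee_pos: [0.5092, -0.1569, 0.392]
tool_rot: [[-0.175, -0.003, 0.985], [-0.985, -0.004, -0.175], [0.004, -1.0, -0.002]]
ft_force: [0.2, -0.7, -0.9]
grip_width: 0.0164
```

Call:
send_rows([
  [0,0,0.15,0.1,0],
  [0,0.05,0.35,0.2,0],
  [0,0.1,0.55,0.3,0],
  [0,0.15,0.75,0.3,0],
  [0,0.2,0.95,0.3,0],
  [0,0.2,1,0.3,0],
  [0,0.2,1,0.3,0],
  [0,0.2,1,0.3,0],
  [0,0.2,1,0.3,0],
  [0,0.2,1,0.3,0],
])

```text
time_s: 19.4
ee_pos: [0.5292, -0.0573, 0.422]
tool_rot: [[-0.176, -0.003, 0.984], [-0.984, -0.004, -0.176], [0.004, -1.0, -0.002]]
ft_force: [-0.7, -0.6, -1.3]
grip_width: 0.0167
```

Call:
send_rows([
  [0,0,0.15,0,0],
  [0,0.05,0.35,0,0],
  [0,0.1,0.55,0,0],
  [0,0.2,0.75,0,0],
  [0,0.3,0.95,0,0],
  [0,0.35,1,0,0],
  [0,0.35,1,0,0],
  [0,0.35,1,0,0],
  [0,0.35,1,0,0],
  [0,0.35,1,0,0],
])

```text
time_s: 20.65
ee_pos: [0.5641, 0.0422, 0.422]
tool_rot: [[-0.176, -0.003, 0.984], [-0.984, -0.004, -0.177], [0.004, -1.0, -0.002]]
ft_force: [0.5, -0.2, -1.9]
grip_width: 0.0167
```

Call:
send_rows([
  [0,0,0.15,0,0],
  [0,0.05,0.35,0,0],
  [0,0.1,0.55,0,0],
  [0,0.2,0.75,0,0],
  [0,0.3,0.95,0,0],
  [0,0.35,1,0,0],
  [0,0.35,1,0,0],
  [0,0.35,1,0,0],
  [0,0.35,1,0,0],
  [0,0.35,1,0,0],
])

```text
time_s: 21.9
ee_pos: [0.599, 0.1417, 0.4222]
tool_rot: [[-0.177, -0.003, 0.984], [-0.984, -0.004, -0.177], [0.004, -1.0, -0.002]]
ft_force: [0.2, 0.1, -0.3]
grip_width: 0.0168
```

```bash
python3 - <<'E'
from h import *
s=monitor.state();print(s["ee_pos"],s["ft_force"],s["grip_width"])
p=capture("wrist");save("w6.png",p)
d=nets.place_of(p,"port");print([(q["conf"],q["pixel"],world(p,*q["pixel"],z=.068)) for q in d[:2]])
im=p["image"].astype(int);o=(im[...,0]>110)&(im[...,2]<110)&(im[...,0]>im[...,1]+30)
Y=cloud(p,o);Y=Y[(np.hypot(Y[:,0]-.62,Y[:,1]-.26)<.06)&(np.abs(Y[:,2]-.08)<.008)]
print("ring",len(Y));
if len(Y)>20:
    print(Y.mean(0),cv2.minEnclosingCircle((Y[:,:2]*1000).astype(np.float32)), cv2.fitEllipse((Y[:,:2]*1000).astype(np.float32)))
    A=np.c_[2*Y[:,:2],np.ones(len(Y))];x=np.linalg.lstsq(A,(Y[:,:2]**2).sum(1),rcond=None)[0];print("lsq",x[:2],np.sqrt(x[2]+x[0]**2+x[1]**2))
E
```

```text
[0.599  0.1417 0.4222] [ 0.2434  0.1011 -0.3347] 0.016769029382392112
[(0.73, [313.4, 20.4], array([0.6205, 0.2623, 0.068 ]))]
ring 847
[0.6172 0.2462 0.0796] ((619.35009765625, 260.83251953125), 35.57013702392578) ((619.3399658203125, 260.7900695800781), (66.4976806640625, 67.45658874511719), 82.23977661132812)
lsq [0.6194 0.2611] 0.03358202281604793
```

View pics/w6.png

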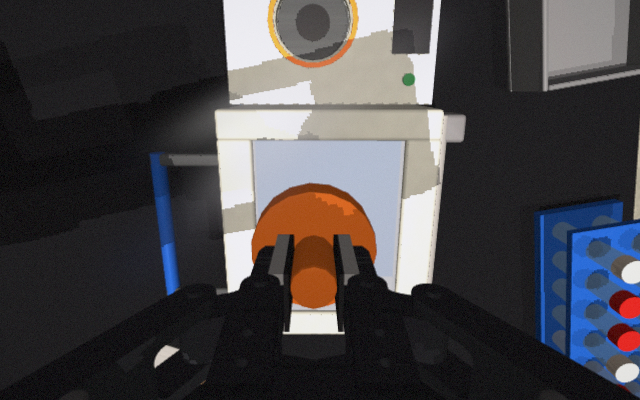

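The port is in view at (313,20), ringed in orange, and the cap is held level at (314,230). The ring fit (0.6194, 0.2611) and the net (0.6205, 0.2623) agree, so I'll go above it and descend.

Call:
send_rows([
  [0,0.05,0.15,0,0],
  [0,0.1,0.35,0,0],
  [0,0.15,0.55,0,0],
  [0,0.2,0.75,0,0],
  [0,0.2,0.95,0,0],
  [0,0.21,1,0,0],
  [0,0.21,1,0,0],
  [0,0.21,1,0,0],
  [0,0.21,1,0,0],
  [0,0.21,1,0,0],
])

```text
time_s: 23.25
ee_pos: [0.6201, 0.2413, 0.4224]
tool_rot: [[-0.178, -0.002, 0.984], [-0.984, -0.004, -0.178], [0.004, -1.0, -0.002]]
ft_force: [0.1, -0.1, -1.0]
grip_width: 0.0168
```

Call:
send_rows([
  [0,0,0.1,0,0],
  [0,0,0.2,-0.15,0],
  [0,0,0.2,-0.3,0],
  [0,0,0.2,-0.45,0],
  [0,0,0.2,-0.6,0],
  [0,0,0.2,-0.75,0],
  [0,0,0.2,-0.9,0],
  [0,0,0.2,-1,0],
  [0,0,0.2,-1,0],
  [0,0,0.2,-1,0],
])

```text
time_s: 24.5
ee_pos: [0.6203, 0.2614, 0.323]
tool_rot: [[-0.178, -0.001, 0.984], [-0.984, -0.004, -0.178], [0.004, -1.0, -0.001]]
ft_force: [0.2, 0.2, -1.2]
grip_width: 0.0168
```

```bash
python3 - <<'E'
from h import *
s=monitor.state();print(s["ee_pos"],s["ft_force"],s["grip_width"])
for c in ("side","wrist"):
    p=capture(c);save(c+"7.png",p)
    im=p["image"].astype(int);o=(im[...,0]>110)&(im[...,2]<110)&(im[...,0]>im[...,1]+30)
    Y=cloud(p,o);Y=Y[(np.hypot(Y[:,0]-.62,Y[:,1]-.26)<.06)]
    for lo,hi,n in((.074,.086,"ring"),(.135,.155,"cap")):
        Z=Y[(Y[:,2]>lo)&(Y[:,2]<hi)]
        if len(Z)>20:
            A=np.c_[2*Z[:,:2],np.ones(len(Z))];x=np.linalg.lstsq(A,(Z[:,:2]**2).sum(1),rcond=None)[0];print(c,n,len(Z),Z.mean(0),x[:2],np.sqrt(x[2]+x[0]**2+x[1]**2))
E
```

```text
[0.6203 0.2614 0.323 ] [ 0.225   0.1802 -1.2231] 0.01682980190444871
side ring 69 [0.6119 0.2649 0.0806] [0.6183 0.2613] 0.033964726106634396
side cap 179 [0.6083 0.2689 0.1455] [0.6148 0.2635] 0.02150730923025686
wrist ring 1272 [0.6228 0.2803 0.0796] [0.6195 0.2609] 0.03391152402810654
wrist cap 5323 [0.6233 0.276  0.1458] [0.6216 0.266 ] 0.019098664586439468
```

Call:
send_rows([
  [0,-0.005,0,-0.15,0],
  [0,-0.005,0,-0.3,0],
  [0,-0.005,0,-0.42,0],
  [0,-0.005,0,-0.48,0],
  [0,-0.005,0,-0.52,0],
  [0,-0.005,0,-0.56,0],
  [0,-0.005,0,-0.6,0],
  [0,-0.005,0,-0.63,0],
  [0,-0.005,0,-0.64,0],
  [0,-0.005,0,-0.64,0],
])

```text
time_s: 25.85
ee_pos: [0.6198, 0.2614, 0.2598]
tool_rot: [[-0.178, -0.0, 0.984], [-0.984, -0.003, -0.178], [0.003, -1.0, 0.0]]
ft_force: [-0.9, -0.8, 3.4]
grip_width: 0.0167
```

The tool is at z 0.2598 against an expected 0.260, with light contact, so the cap is home. I'll release, rise and check.

Call:
send_rows([
  [0.1,0,0,0,0],
  [0.3,0,0,0,0],
  [0.5,0,0,0,0],
  [0.5,0,0,0,0],
  [0.5,0,0,0.2,0],
  [0.5,0,0,0.4,0],
  [0.5,0,0,0.6,0],
  [0.5,0,0,0.8,0],
  [0.5,0,0,0.8,0],
  [0.5,0,0,0.8,0],
])

```text
time_s: 27.1
ee_pos: [0.6196, 0.2613, 0.3389]
tool_rot: [[-0.178, -0.002, 0.984], [-0.984, -0.004, -0.178], [0.004, -1.0, -0.001]]
ft_force: [0.2, 0.3, 0.1]
grip_width: 0.0426
```

```bash
python3 - <<'E'
from h import *
s=monitor.state();print(s["ee_pos"],s["ft_force"],s["grip_width"])
p=capture("wrist");save("w8.png",p)
im=p["image"].astype(int);o=(im[...,0]>110)&(im[...,2]<110)&(im[...,0]>im[...,1]+30)
Y=cloud(p,o);Y=Y[(np.hypot(Y[:,0]-.62,Y[:,1]-.26)<.06)]
print(np.histogram(Y[:,2],bins=np.arange(.06,.13,.004)))
S=Y[(Y[:,2]>.081)&(Y[:,2]<.090)&(np.hypot(Y[:,0]-.62,Y[:,1]-.26)<.025)];c=S.mean(0);print(len(S),c,np.linalg.svd(S-c,full_matrices=False)[2][2])
T=Y[(Y[:,2]>.108)];print("knob",T.mean(0),T[:,2].max())
p=capture("scene")
d=nets.place_of(p,"hood_bar");print([(q["conf"],q["pixel"],world(p,*q["pixel"],z=.105)) for q in d[:1]])
im=p["image"].astype(int);b=(im[...,2]>im[...,0]+50)&(im[...,2]>100)
Y=cloud(p,b);Y=Y[(abs(Y[:,0]-.46)<.06)&(abs(Y[:,1]-.12)<.12)&(Y[:,2]>.08)];print("bar",len(Y),Y.mean(0),cv2.minAreaRect((Y[:,:2]*1000).astype(np.float32)))
E
```

```text
[0.6196 0.2613 0.3389] [0.2019 0.3301 0.1454] 0.042627001824263905
(array([   0,   13,   35,   79, 1456, 4736,  184,   24,   18,   26,   20,
         26,  132,  570,    0,    0,    0]), array([0.06 , 0.064, 0.068, 0.072, 0.076, 0.08 , 0.084, 0.088, 0.092,
       0.096, 0.1  , 0.104, 0.108, 0.112, 0.116, 0.12 , 0.124, 0.128]))
3417 [0.6203 0.2621 0.0829] [-0.0005 -0.0024  1.    ]
knob [0.6206 0.2623 0.1126] 0.11455607207150137
[(0.68, [375.9, 169.9], array([0.4782, 0.1093, 0.105 ]))]
bar 150 [0.4696 0.1184 0.109 ] ((469.0101318359375, 116.42640686035156), (128.67677307128906, 14.382325172424316), 81.18791961669922)
```

View pics/w8.png

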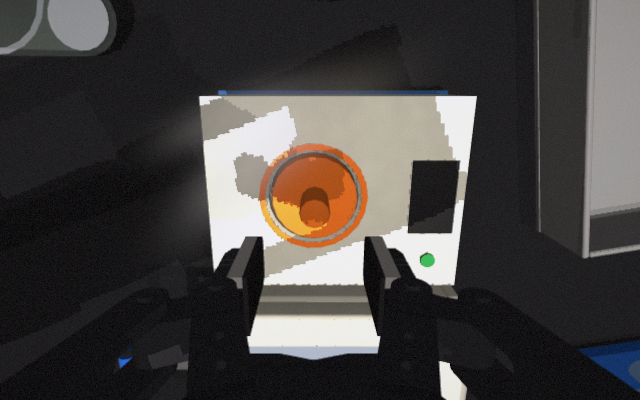

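The cap sits concentric in the port at (314,197), with its top at 0.083 m (0.084 expected) and a vertical normal, so it is seated and level. Now for the hood bar.

Call:
send_rows([
  [0.4,-0.15,-0.1,0,0],
  [0.4,-0.35,-0.25,0,0],
  [0.4,-0.55,-0.4,0,0],
  [0.4,-0.75,-0.55,0,0],
  [0.4,-0.95,-0.7,0,0],
  [0.4,-1,-0.85,0,0],
  [0.4,-1,-1,0,0],
  [0.4,-1,-1,0,0],
  [0.4,-1,-1,0,0],
  [0.4,-1,-1,0,0],
])

```text
time_s: 28.5
ee_pos: [0.5199, 0.1616, 0.3383]
tool_rot: [[-0.178, -0.003, 0.984], [-0.984, -0.004, -0.178], [0.004, -1.0, -0.002]]
ft_force: [-0.0, -0.6, -0.2]
grip_width: 0.0344
```

Call:
send_rows([
  [0.4,-0.15,-0.1,0,0],
  [0.4,-0.35,-0.25,0,0],
  [0.4,-0.51,-0.4,0,0],
  [0.4,-0.51,-0.45,0,0],
  [0.4,-0.51,-0.45,0,0],
  [0.4,-0.51,-0.45,0,0],
  [0.4,-0.51,-0.45,0,0],
  [0.4,-0.51,-0.45,0,0],
  [0.4,-0.51,-0.45,0,0],
  [0.4,-0.51,-0.45,0,0],
])

```text
time_s: 29.75
ee_pos: [0.4689, 0.1167, 0.3384]
tool_rot: [[-0.177, -0.003, 0.984], [-0.984, -0.004, -0.177], [0.004, -1.0, -0.002]]
ft_force: [0.9, -0.6, 1.0]
grip_width: 0.0342
```

```bash
python3 - <<'E'
from h import *
s=monitor.state();print(s["ee_pos"],s["ft_force"],s["grip_width"])
p=capture("wrist");save("w9.png",p)
im=p["image"].astype(int);b=(im[...,2]>im[...,0]+40)&(im[...,2]>80)
Y=cloud(p,b);Y=Y[(abs(Y[:,0]-.47)<.05)&(abs(Y[:,1]-.12)<.1)&(Y[:,2]>.09)&(Y[:,2]<.13)];print("bar",len(Y),Y.mean(0),cv2.minAreaRect((Y[:,:2]*1000).astype(np.float32)))
E
```

```text
[0.4689 0.1167 0.3384] [ 0.928  -0.5917  1.0482] 0.034223942693964025
bar 3992 [0.4678 0.1241 0.1087] ((466.9836730957031, 119.02740478515625), (129.68923950195312, 11.717184066772461), 79.6175765991211)
```

View pics/w9.png

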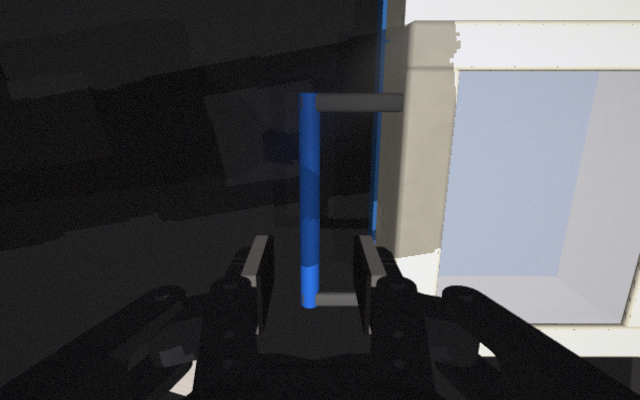

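The bar runs vertically at column 310, between the open pads (255 and 370), and the rear pad clears the hood edge. I'll descend and grip gently.

Call:
send_rows([
  [0.4,-0.01,0.02,-0.15,0],
  [0.4,-0.01,0.02,-0.3,0],
  [0.4,-0.01,0.02,-0.45,0],
  [0.4,-0.01,0.02,-0.6,0],
  [0.4,-0.01,0.02,-0.72,0],
  [0.4,-0.01,0.02,-0.72,0],
  [0.2,-0.01,0.02,-0.72,0],
  [0,-0.01,0.02,-0.72,0],
  [0,-0.01,0.02,-0.72,0],
  [0,-0.01,0.02,-0.72,0],
], force=25)

```text
time_s: 31.05
ee_pos: [0.467, 0.1188, 0.2665]
tool_rot: [[-0.177, -0.004, 0.984], [-0.984, -0.003, -0.177], [0.004, -1.0, -0.004]]
ft_force: [-5.7, 1.1, 3.4]
grip_width: 0.0106
```

```bash
python3 - <<'E'
from h import *
s=monitor.state();print(s["ee_pos"],s["ft_force"],s["wrist_torque"],s["grip_width"])
xd=np.array([.984,-.177])
for a,b in((0,.44),(.44,.82),(.82,1.02),(1.02,.86)):
    P=lambda f:np.r_[.225*(1-np.cos(f))*xd,.225*np.sin(f)]*10
    for f in np.linspace(a,b,9)[1:]: print(round(f,3),np.round(P(f)-P(a),3))
E
```

```text
[0.467  0.1188 0.2665] [-5.7397  1.1201  3.3621] [ 0.1917  0.8032 -0.0353] 0.010641827988709092
0.055 [ 0.003 -0.001  0.124]
0.11 [ 0.013 -0.002  0.247]
0.165 [ 0.03  -0.005  0.37 ]
0.22 [ 0.053 -0.01   0.491]
0.275 [ 0.083 -0.015  0.611]
0.33 [ 0.119 -0.021  0.729]
0.385 [ 0.162 -0.029  0.845]
0.44 [ 0.211 -0.038  0.958]
0.488 [ 0.047 -0.008  0.096]
0.535 [ 0.098 -0.018  0.189]
0.582 [ 0.154 -0.028  0.279]
0.63 [ 0.214 -0.039  0.367]
0.678 [ 0.278 -0.05   0.452]
0.725 [ 0.346 -0.062  0.534]
0.772 [ 0.418 -0.075  0.612]
0.82 [ 0.493 -0.089  0.687]
0.845 [ 0.041 -0.007  0.038]
0.87 [ 0.083 -0.015  0.075]
0.895 [ 0.126 -0.023  0.11 ]
0.92 [ 0.169 -0.03   0.145]
0.945 [ 0.214 -0.038  0.179]
0.97 [ 0.259 -0.047  0.211]
0.995 [ 0.305 -0.055  0.242]
1.02 [ 0.352 -0.063  0.272]
1.0 [-0.037  0.007 -0.024]
0.98 [-0.075  0.013 -0.049]
0.96 [-0.111  0.02  -0.074]
0.94 [-0.147  0.026 -0.1  ]
0.92 [-0.183  0.033 -0.127]
0.9 [-0.218  0.039 -0.155]
0.88 [-0.252  0.045 -0.183]
0.86 [-0.286  0.051 -0.212]
```

Call:
send_rows([
  [0,0.003,0,0.12,0],
  [0,0.013,0,0.25,0],
  [0,0.03,-0.005,0.37,0],
  [0,0.053,-0.01,0.49,0],
  [0,0.083,-0.015,0.61,0],
  [0,0.12,-0.02,0.73,0],
  [0,0.16,-0.03,0.845,0],
  [0,0.21,-0.04,0.96,0],
  [0,0.21,-0.04,0.96,0],
  [0,0.21,-0.04,0.96,0],
])

```text
time_s: 32.3
ee_pos: [0.4875, 0.1151, 0.3631]
tool_rot: [[-0.177, -0.006, 0.984], [-0.984, -0.003, -0.177], [0.004, -1.0, -0.006]]
ft_force: [-6.8, 1.4, 1.5]
grip_width: 0.0108
```

```bash
cat > hood.py <<'E'
from h import *
import sys
s=monitor.state();e=np.array(s["ee_pos"]);print(e,s["ft_force"],s["wrist_torque"],s["grip_width"])
d=e-[.467,.1188,.2665];dx=d[0]*.984-d[1]*.177
print("kin angle",np.arctan2(d[2],.225-dx),"radius",np.hypot(d[2],.225-dx))
p=capture("side");save(sys.argv[1],p)
im=p["image"].astype(int);b=(im[...,2]>im[...,0]+50)&(im[...,2]>90)
Y=cloud(p,b);Y=Y[(Y[:,2]>.12)&(np.abs((Y[:,0]-.6)*.177+(Y[:,1]-.094)*.984)<.08)&(np.linalg.norm(Y-(e-[0,0,.16]),axis=1)<.08)]
if len(Y):
    m=np.median(Y,0);t=m-[.6895,.0795,.105];a=-(t[0]*.984-t[1]*.177);print("bar seen",len(Y),m,"angle",np.arctan2(t[2],a),np.hypot(t[2],a))
E
python3 hood.py s10.png
```

```text
[0.4875 0.1151 0.3631] [-6.7966  1.3934  1.5036] [0.2987 1.3282 0.0139] 0.0108377946857184
kin angle 0.4420397431482318 radius 0.22587730558742378
bar seen 128 [0.4882 0.1458 0.203 ] angle 0.4368292664401082 0.2315283216121493
```

Angle 0.44 rad by both measures. I'll lift on to 0.82.

Call:
send_rows([
  [0,0.047,-0.008,0.096,0],
  [0,0.098,-0.018,0.19,0],
  [0,0.155,-0.028,0.28,0],
  [0,0.215,-0.04,0.367,0],
  [0,0.28,-0.05,0.452,0],
  [0,0.346,-0.062,0.534,0],
  [0,0.418,-0.075,0.612,0],
  [0,0.493,-0.09,0.687,0],
  [0,0.493,-0.09,0.687,0],
  [0,0.493,-0.09,0.687,0],
])

```text
time_s: 33.6
ee_pos: [0.5363, 0.1062, 0.4346]
tool_rot: [[-0.177, -0.006, 0.984], [-0.984, -0.003, -0.177], [0.004, -1.0, -0.005]]
ft_force: [-9.7, 1.4, 10.4]
grip_width: 0.0112
```

```bash
python3 hood.py s11.png
```

```text
[0.5363 0.1062 0.4346] [-9.6979  1.3719 10.4308] [0.2344 1.9784 0.0108] 0.011171989793299223
kin angle 0.8270989514856462 radius 0.2283644957138522
bar seen 136 [0.5348 0.1304 0.2726] angle 0.8047323603638471 0.23258303896768562
```

View pics/s11.png

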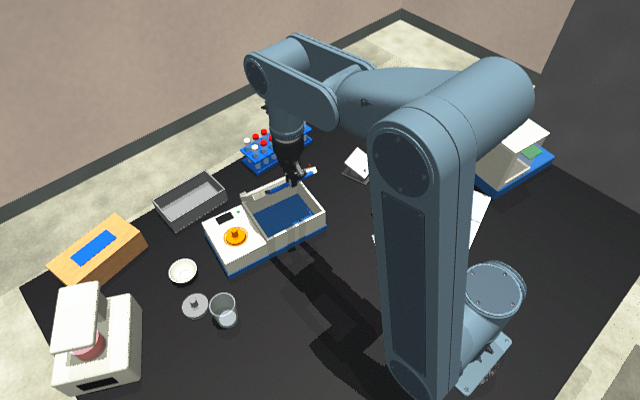

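The side view shows the hood raised with the gripper on the bar at (290,180) and the orange cap in place at (235,236). The wrist force is a mild 14 N radially outward, so I'll ease the radius slightly and go past balance to about 1.03 rad.

Call:
send_rows([
  [0,0.045,-0.008,0.04,0],
  [0,0.09,-0.016,0.08,0],
  [0,0.14,-0.025,0.118,0],
  [0,0.187,-0.034,0.155,0],
  [0,0.235,-0.042,0.19,0],
  [0,0.285,-0.051,0.225,0],
  [0,0.335,-0.06,0.258,0],
  [0,0.383,-0.069,0.288,0],
  [0,0.383,-0.069,0.288,0],
  [0,0.383,-0.069,0.288,0],
])

```text
time_s: 34.9
ee_pos: [0.5751, 0.0992, 0.4646]
tool_rot: [[-0.177, -0.003, 0.984], [-0.984, -0.003, -0.177], [0.003, -1.0, -0.003]]
ft_force: [-4.0, 0.3, 5.0]
grip_width: 0.0108
```

```bash
python3 hood.py s12.png; python3 - <<'E'
import cv2
im=cv2.imread("pics/s12.png")[130:270,190:350];cv2.imwrite("pics/s12c.png",cv2.resize(im,None,fx=5,fy=4,interpolation=cv2.INTER_CUBIC))
E
```

```text
[0.5751 0.0992 0.4646] [-4.0073  0.322   5.0166] [ 0.046   0.6705 -0.0094] 0.010790247745227481
kin angle 1.0442354928229283 radius 0.22914722088714695
bar seen 135 [0.5741 0.1193 0.3029] angle 1.023632773846917 0.23175182146919535
```

View pics/s12c.png

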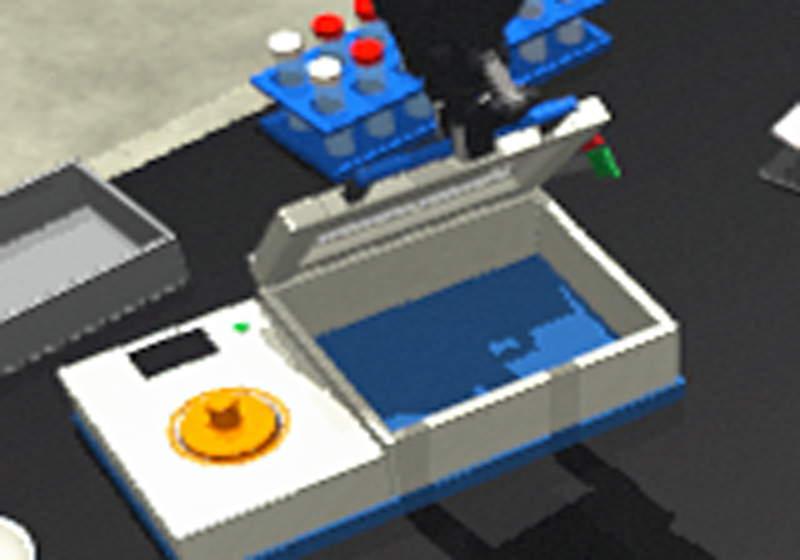

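The crop shows the hood firmly held at about 1.02–1.04 rad (4–5° past balance) with the cap seated in the port. I'll bring it back to about 0.86.

Call:
send_rows([
  [0,-0.043,0.008,-0.027,0],
  [0,-0.086,0.016,-0.055,0],
  [0,-0.128,0.023,-0.085,0],
  [0,-0.17,0.031,-0.115,0],
  [0,-0.212,0.038,-0.145,0],
  [0,-0.252,0.045,-0.176,0],
  [0,-0.292,0.052,-0.207,0],
  [0,-0.33,0.059,-0.237,0],
  [0,-0.33,0.059,-0.237,0],
  [0,-0.33,0.059,-0.237,0],
])

```text
time_s: 36.2
ee_pos: [0.5424, 0.1051, 0.4406]
tool_rot: [[-0.177, -0.003, 0.984], [-0.984, -0.003, -0.177], [0.003, -1.0, -0.003]]
ft_force: [4.9, 0.1, -4.2]
grip_width: 0.0108
```

Call:
send_rows([
  [0,0,0,0,0],
  [0,0,0,0,0],
  [0,0,0,0,0],
  [0,0,0,0,0],
  [0,0,0,0,0],
  [0,0,0,0,0],
  [0,0,0,0,0],
  [0,0,0,0,0],
  [0,0,0,0,0],
  [0,0,0,0,0],
], force=35)

```text
time_s: 37.45
ee_pos: [0.5424, 0.1051, 0.4406]
tool_rot: [[-0.177, -0.003, 0.984], [-0.984, -0.003, -0.177], [0.003, -1.0, -0.003]]
ft_force: [3.0, 0.1, -2.5]
grip_width: 0.0102
```

```bash
python3 hood.py s13.png; python3 - <<'E'
from h import *
p=capture("scene")
m=nets.cut_out(p,"hood")
if m:
    Y=cloud(p,m[0]["mask"]);Y=Y[(Y[:,2]>.12)&(Y[:,2]<.28)]
    l=np.c_[(Y[:,0]-.6895)*.984-(Y[:,1]-.0795)*.177,Y[:,2]-.105]
    print(len(l),np.percentile(np.arctan2(l[:,1],-l[:,0]),[10,50,90]))
p=capture("side");im=p["image"].astype(int);o=(im[...,0]>110)&(im[...,2]<110)&(im[...,0]>im[...,1]+30)
Y=cloud(p,o);Y=Y[np.hypot(Y[:,0]-.62,Y[:,1]-.26)<.025];print("cap",len(Y),np.histogram(Y[:,2],bins=np.arange(.07,.12,.005)))
print(monitor.state()["qd"])
E
```

```text
[0.5424 0.1051 0.4406] [ 2.9673  0.1346 -2.5414] [ 0.0743 -0.6736 -0.0249] 0.010172768183015728
kin angle 0.8648991950466915 radius 0.22874113708556904
bar seen 131 [0.5417 0.1289 0.2787] angle 0.8450941069699294 0.23225326039008895
5557 [0.8761 0.9095 1.0657]
cap 184 (array([ 0,  2, 88, 39,  7,  7,  7,  5, 24]), array([0.07 , 0.075, 0.08 , 0.085, 0.09 , 0.095, 0.1  , 0.105, 0.11 ,
       0.115]))
[-0.074   0.033   0.0088 -0.0308  0.0221 -0.0319]
```

```bash
python3 -c "
from bench import env
print(env.close_job())"
```

```text
the job is handed in; nothing more can be done
None
```

The orange cap is in the port, and the gripper is holding the hood still just below its balance point. I handed the job in at about 37.5 s.

- **Cap:** The first grip held it tilted about 13°, so I set it level on free bench and regripped it lower before placing it. In the port its shell top measured 0.083 m (0.084 m expected) and its face was level. The hood stayed shut until then.
- **Hood:** I lifted it to about 1.02–1.04 rad, 4–5° past balance, gripped throughout. It is now held at about 0.85–0.86 rad, around 5° below balance.
- **Forces:** The highest wrist force I read was about 16 N, while closing on the tilted cap.
- **Other things:** The pictures I viewed showed nothing else on the bench moved, but I did not measure each item again at the end.

**Checks that disagreed:** Two measures of the final hood angle differ slightly: 0.865 rad from the arm's position and 0.845 rad from the bar in the camera image. A rough check from the lid's surface gave about 0.91 rad. It reads high because it sees the top of the lid rather than the hinge plane. All three are below the 0.95 rad balance point and within 10° of it.

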